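# Swap the battery cell of a lit chocolate stand

## Robot

A 6-joint arm with a two-finger parallel gripper is mounted at the origin on the work surface. World frame = base frame: x ahead of the robot, y to its left, z up, the work surface at z = 0. Lengths are in m, angles in rad, forces in N, time in s.
With the tool pointing down it reaches from about 0.35 to 0.975 m from the base axis. Payload 4.9 kg.
Tool frame: the origin (TCP) lies at the very end of the fingers, on their centre line; the grasp point (between the pads) lies 19 mm behind it; x points along the fingers, y is the direction in which the jaws open and shut, and the axes are right-handed (so a half turn about x gives the same grasp; the last joint's range is limited). The gripper opens to 85 mm and grips with 20 to 120 N. Pads are 22 mm wide; open, the fingers measure 114 mm over their backs; the gripper's body (76 mm by 85 mm) begins 54 mm behind the grasp point. The pads swing forward as they close: fully open they stand 13 mm farther back than shut.
Start: joints at [-1.293, 0.053, 1.613, -0, 1.476, -0.119], TCP at [0.242, -0.576, 0.202] pointing down, gripper open.
Joint ranges: [-3.01, 3.01], [-1.01, 2.22], [0.06, 2.58], [-1.02, 4.17], [0.09, 2.62], [-3.14, 3.14]. Speed limits (rad/s): [2.57, 2.57, 3.14, 3.14, 3.14, 3.14].

## Interface

Orientations are given as a rotation vector (axis times angle).
In Python, from station import ctrl, get_image, calibration, finish_job, search_frame, cut_out, mark_of gives the robot as it stands. The module is installed in compiled form; this text tells all that it offers.
- The arm moves only by the tool arm_command, never from a script. Its argument "plan" is a list that holds one entry, the list of rows, each a list of 7 numbers: the shift along the tool's x, y, z in m, then the turn, a rotation vector about the tool's x, y, z in degrees, then the finger opening in m, from 0 to 0.0854. A call has 1 to 20 rows; each row shifts and turns the pose as measured when the row begins, along the tool's axes as they then stand; what a row does not reach is not made up. A row lasts 1/12 s, in which the tool goes at most 41.7 mm and 7.16 degrees, less where a joint would pass 70% of its speed; a pose out of reach is approached as far as the arm can. A call with a gripper value outside its range is refused whole. The fingers move at their own pace and stop on an object; "squeeze" is the grip in N (left out, the last holds). Time passes only in rows, so rows that do not move let the fingers close. It gives the time, the measured TCP pose, the force and the opening at its end, in the units of the state.
- ctrl.get_obs(): the state, without advancing time (a new reading comes with each control period).
- get_image(name): name is "scene" or "top" or "wrist"; returns the picture (480x640x3 uint8, red, green, blue); there is no depth.
- calibration(name): a dict with "fx", "fy", "cx", "cy" (pixels), "k1" (the pictures are not rectified: a ray, as slopes to the right and down, at radius r is drawn at 1 + k1 r^2 times it, then the intrinsics apply), "cam_to_world" (4x4, takes a point from camera to world coordinates); the wrist camera has in their place "hand_eye" (4x4, takes a point from camera to tool coordinates, whose origin is the TCP and whose axes are the tool frame's). Camera axes: x right, y down, z forward; pixel columns grow to the right and rows downward; lengths in m; the calibration is good to about 2 mm. A picture is of the moment at which its call begins: read the wrist's pose just before it. calibration takes no time and is no camera call.
- finish_job(): hands the job in, once; it reports no verdict.
Trained networks look in the newest picture that a camera, given by its name, has taken for a name from the list of things; names that differ only in an ending like _2 or _b are one class to them, and where a whole thing is asked for, a point or a joint stands for the part that bears it (a point fixed in the world has none). Each returns a list of dicts, best first, with "conf" (0 to 1); they miss things now and then, are a little off and sometimes report something else, mostly with a low value. They report only what shows in the picture. A call takes as long as a camera call.
- search_frame(camera, thing): "at" ([x, y, z] in m, in the coordinates of the camera as it stood for that picture, good to about 4 mm: the middle of the surface that is visible of it).
- cut_out(camera, thing): "mask" (480x640 bool, what is visible of it).
- mark_of(camera, thing): "at" ([x, y, z] in m, in the coordinates of the camera as it stood for that picture, good to about 4 mm: a listed point, or the origin of a listed thing).
The state is a dict: "t": time; "q": joint angles; "dq": joint speeds; "effort": joint torques, N m; "tool_pos": TCP position; "tool_rot": TCP orientation; "contact_force": force on the tool from outside, world axes, zero at the start; "wrist_torque": the same for the moment, N m; "opening": finger opening in m.
Only numpy, scipy, OpenCV 4.12 (cv2) and the standard library are available. Lean on these libraries where they do the work, as an engineer would, in place of code of your own. Each camera call takes 0.05 s, during which the arm holds its last target. There are 200 camera calls.

## Task

Change the battery cell in the base of the lit chocolate stand: take the spent cell out of the base and lay it in the empty slot of the charging dock. Then take the charged long cell from the dock and put it in the base: first rest its flat end down against the sprung contact with the nub end still raised, then press the nub end down until it snaps under the catch and is held. Do not bump the glass dome, and leave everything else on the table where it stands.

Things in the scene. Friction and masses are not known exactly. Their poses are not given: they have to be found in the camera images.
- base: White fixed battery base, 90 (x) x 190 (y) x 30 mm high. Origin: centre of its underside; z up. A cell lies on its top along y, on V-blocks that centre it at x = 0, axis at z = 55 mm. Sprung contact at the -y end, catch at the +y end, glass dome on the +x side. Behind the contact a black housing 44 mm wide fills y = -89 to -77 mm, up to z = 75 mm.
- contact: Brass contact plate of the base, 30 mm wide, z = 39 to 77 mm, 3 mm thick. Its frame coincides with the base's while it is free; its face then stands at base y = -52.5 mm. Pushed towards -y it yields up to 16 mm: 2.4 N at first, plus 0.3 N per mm. With a cell held it stands 2.5 mm in (face at y = -55 mm, 3 N).
- catch: Sprung steel catch, 18 mm wide, at the base's +y end, over a fixed black stop post (face at y = 73 mm, top at z = 62 mm). Its frame is the base's while it is free; it yields up to 12 mm towards +y: 2.5 N plus 0.3 N per mm. Its nose reaches to y = 66 mm, underside z = 63.7 mm, over the nub of a held cell. Its front is a smooth ramp from y = 66, z = 65.5 up to y = 80, z = 92 mm.
- seat_nub (a point): Held place of the tip of the nub: base frame (0, 73, 55) mm, against the stop post. A nub pressed down on the catch's ramp drives catch and contact apart until it snaps under the nose; 4 to 12 N down on top of the cell near its nub end is enough. A held cell cannot be lifted: to free it slide it 8 to 11 mm towards the contact (3 to 6 N), then up.
- seat_flat (a point): Held place of the centre of the flat end: base frame (0, -55, 55) mm. The V-blocks are two black pairs, each 20 mm long, centred at y = -25 and 25 mm, 40 mm wide outside, tops 10 mm below the axis of the cell; the space between the pairs and beside the cell is free for fingers down to the base's top, 25 mm below the axis.
- spent: Spent cell: dark grey cylinder 36 mm in diameter, 110 mm long, with a brass nub (14 mm in diameter, 18 mm long, tapered tip) on its +y end and a black band near it; the -y end is flat. 170 to 310 g, smooth (friction about 0.3). Origin: on the axis, mid-length of the 110 mm body; own y runs along the axis towards the nub. At the start it is held in the base.
- charged: Charged cell, identical in size, look and frame to the spent one. At the start it lies in one slot of the dock, its nub either way as seen by the robot.
- spent_nub (a point): Tip of the spent cell's nub (own y = +73 mm).
- charged_nub (a point): Tip of the charged cell's nub (own y = +73 mm).
- charged_flat (a point): Centre of the charged cell's flat end (own y = -55 mm).
- dock: Grey fixed charging dock, 170 (x) x 140 (y) x 18 mm high. Origin: centre of its underside; z up. Two open slots along its y axis, at x = -42 and x = +42 mm, each with two pairs of V-blocks like the base's (at y = -25 and +25 mm); a cell in a slot has its axis 43 mm above the table, 25 mm above the dock's top. The charged cell starts in the slot at x = +42 mm.
- dock_free (a point): Middle of the empty slot of the dock, on the axis a cell has there: dock frame (-42, 0, 43) mm. The spent cell goes here, its nub either way.
- dome: Round chocolate stand under a glass dome, fixed at base frame x = +175 mm. Origin: centre of its underside. Foot 95 mm in radius and 30 mm high, dome 82 mm in radius, 137 mm high, with a knob up to 167 mm. Not to be bumped.
- shaker: Bystander: steel shaker, 42 mm in diameter, 112 mm tall, standing; origin under its centre.
- stubcell: Bystander: short cell of another kind, 36 mm in diameter, 63 mm tall, standing; origin under its centre. Not the one to use.
- cup: Bystander: white mug, 72 mm in diameter, 70 mm tall; origin under its centre.
- sugar: Bystander: glass sugar jar, 64 mm in diameter, 100 mm tall; origin under its centre.
- napkins: Bystander: dark wooden box, 90 x 90 x 50 mm; origin under its centre.

How it is judged:
On the way, in this order (a step that is already met when the one before it is completed fails the run):
1. the spent cell lies in the empty slot of the dock, let go (distance between spent and dock_free below 0.015 m and angle between the y axis of spent and the y axis of dock, either way round below 0.12 rad and contact force between the fingers and spent below 0.2 N), for 0.2 s.
2. the charged cell's flat end is down in the base and against the sprung contact, its nub end still raised above the catch's nose (contact force between charged and contact above 0.1 N and y of charged_flat in the frame of base below -0.036 m and z of charged_flat in the frame of base below 0.066 m and x of charged_flat in the frame of base between -0.008 and 0.008 m and z of charged_nub in the frame of base above 0.07 m), for 0.1 s.
At the end, for the whole second after the job is handed in: The charged cell is held in the base: nub tip and centre of the flat end each within 5 mm of their held places, at rest. The spent cell lies in the slot that was empty, let go and at rest: its middle within 15 mm of the slot's middle and its axis within 0.12 rad of the slot's, either way round (all of step 1 and distance between charged_nub and seat_nub below 0.005 m and distance between charged_flat and seat_flat below 0.005 m and linear speed of each of charged, spent below 0.02 m/s); the robot touches nothing.
It fails at once if the glass dome is bumped (over 4 N from the arm, the gripper or a cell) (contact force between any of the arm, the fingers, spent, charged and dome above 4 N).
It fails at once if a bystander is moved more than 30 mm (distance of any of shaker, stubcell, cup, sugar, napkins from where it was at the start of the episode above 0.03 m).
It also fails if it takes over 66 s, if anything falls off the work surface, if the arm or the gripper's body presses on something with over 40 N, if the wrist force passes 120 N, or if a joint passes its speed limit or range.

## Working session

There is one attempt and no reset: what is moved stays moved. The work goes in short steps, Python scripts to look and compute and a tool call to move; the robot and the scene stay as the last step left them, time stands still between calls to the robot, and variables do not carry over. Pictures are saved under pics/ and viewed, about 8 in all and at most 12, crops included, and the job is handed in when it is done.

Besides the shell and the picture viewer there is one more tool, called after "Request:" as name(argument=value, ...), one argument or row to a line, values as JSON. arm_command: Moves the arm, as the interface text tells. Its arguments: {"type":"object","properties":{"plan":{"type":"array","items":{"type":"array","items":{"type":"array","items":{"type":"number"}}}},"squeeze":{"type":"number"}},"required":["plan"]}

```bash
mkdir -p pics; cat > h.py <<'E'
import numpy as np, cv2
from scipy.spatial.transform import Rotation as R
from station import *
def T():
    o=ctrl.get_obs(); M=np.eye(4); M[:3,:3]=R.from_rotvec(o["tool_rot"]).as_matrix(); M[:3,3]=o["tool_pos"]; return M
def cam(n):
    c=calibration(n); return T()@np.array(c["hand_eye"]) if n=="wrist" else np.array(c["cam_to_world"])
def w(M,p): return (M@np.append(p,1))[:3]
def look(f,n):
    M=cam(n); im=get_image(n); 
    if f: cv2.imwrite("pics/"+f,im[:,:,::-1])
    return M,im
E
python3 - <<'E'
from h import *
np.set_printoptions(precision=4,suppress=True)
print(T()); print(ctrl.get_obs())
ims=[]
for n in ("scene","top"):
    M,im=look(None,n); ims.append(im)
    for t in "base contact catch seat_nub seat_flat spent charged spent_nub charged_nub charged_flat dock dock_free dome shaker stubcell cup sugar napkins".split():
        r=mark_of(n,t); print(n,t,[(round(d["conf"],2),w(M,d["at"])) for d in r[:2]])
cv2.imwrite("pics/a.png",cv2.resize(np.vstack(ims),(640*600//960*1,600))[:,:,::-1])
cv2.imwrite("pics/top.png",ims[1][:,:,::-1])
print(ctrl.get_obs()["t"])
E
```

```text
[[-0.0006  0.3865 -0.9223  0.2413]
 [ 0.002  -0.9223 -0.3865 -0.5758]
 [-1.     -0.0021 -0.0003  0.2003]
 [ 0.      0.      0.      1.    ]]
{'t': 0.0, 'q': array([-1.293 ,  0.0534,  1.6143,  0.    ,  1.476 , -0.119 ]), 'dq': array([ 0.0007,  0.001 ,  0.0005,  0.0005, -0.0007,  0.0001]), 'effort': array([ -0.0003, -39.3678, -37.0174,  -0.0001,   0.0069,  -0.    ]), 'tool_pos': array([ 0.2413, -0.5758,  0.2003]), 'tool_rot': array([ 2.0042,  0.4051, -2.0045]), 'contact_force': array([-0.8218, -0.3474, -0.3074]), 'wrist_torque': array([-0.0252,  0.0024, -0.0343]), 'opening': 0.08542746548797935}
scene base [(0.57, array([ 0.5009, -0.1652, -0.0024]))]
scene contact [(0.39, array([ 0.3039, -0.2037, -0.0037]))]
scene catch [(0.52, array([ 0.376 , -0.0014,  0.0009]))]
scene seat_nub [(0.84, array([ 0.5028, -0.0881,  0.0527]))]
scene seat_flat [(0.87, array([ 0.4955, -0.2177,  0.0521]))]
scene spent [(0.8, array([ 0.5029, -0.1635,  0.0538])), (0.21, array([0.4903, 0.1293, 0.0407]))]
scene charged [(0.67, array([0.5455, 0.1278, 0.0416])), (0.2, array([ 0.6788, -0.1724, -0.002 ]))]
scene spen
[... 1280 characters left out ...]
  0.0527]))]
top charged_nub [(0.88, array([0.6169, 0.1351, 0.0389])), (0.17, array([0.5961, 0.4604, 0.0012]))]
top charged_flat [(0.76, array([0.4904, 0.1272, 0.0406])), (0.49, array([ 0.4978, -0.2161,  0.0498]))]
top dock [(0.21, array([ 0.5031, -0.1626, -0.0019]))]
top dock_free [(0.93, array([0.5369, 0.2152, 0.0414]))]
top dome [(0.7, array([ 0.6748, -0.1753, -0.0018]))]
top shaker [(0.84, array([ 0.3708, -0.0022, -0.001 ]))]
top stubcell [(0.78, array([ 0.3032, -0.2041, -0.0017]))]
top cup [(0.64, array([0.5983, 0.4597, 0.0017]))]
top sugar [(0.66, array([ 0.5977, -0.4598, -0.0036])), (0.28, array([ 0.5033, -0.1639, -0.0043]))]
top napkins [(0.9, array([ 0.2944,  0.3272, -0.0014]))]
1.9
```

View pics/top.png

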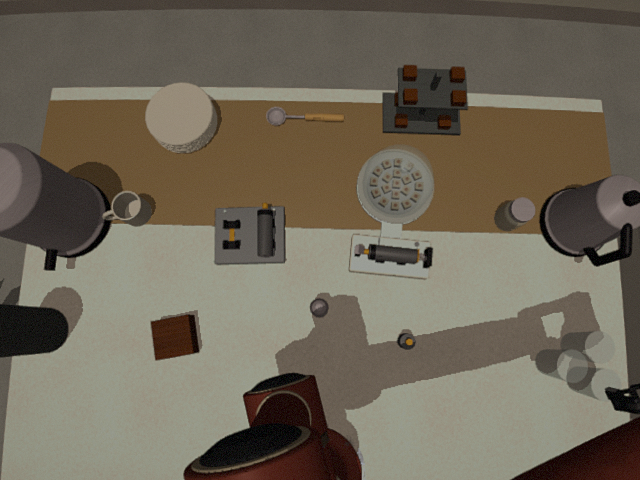

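View pics/a.png

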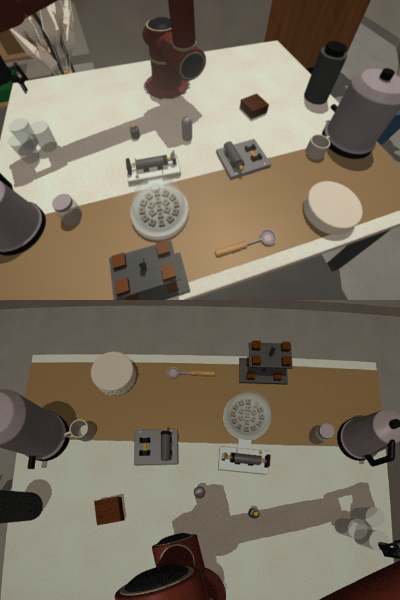

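The top view shows the base with the spent cell at about (392,255) px, the dock at (250,235) with the charged cell on its right, nub up, and the dome at (396,186). The network positions agree with this. I'm moving above the base now.

Request:
arm_command(
  plan=[
    [[0,-0.028,-0.04,0,0,0,0.085],[0,-0.028,-0.03,0,0,0,0.085],[0,-0.024,-0.034,0,0,0,0.085],[0,-0.024,-0.034,0,0,0,0.085],[0,-0.024,-0.034,0,0,0,0.085],[0,-0.024,-0.034,0,0,0,0.085],[0,-0.024,-0.034,0,0,0,0.085],[0,-0.024,-0.034,0,0,0,0.085],[0,-0.024,-0.034,0,0,0,0.085],[0,-0.024,-0.034,0,0,0,0.085],[0,-0.024,-0.034,0,0,0,0.085],[0,0,0,-7,0,0,0.085],[0,0,0,-7,0,0,0.085],[0,0,0,-7,0,0,0.085],[0,0,0,-7,0,0,0.085],[0,0,0,-7,0,0,0.085],[0,0,0,-7,0,0,0.085],[0,0,0,-7,0,0,0.085],[0,0,0,-7,0,0,0.085],[0,0,0,-7,0,0,0.085]],
  ],
  squeeze=60,
)

```text
t: 3.57
tool_pos: [0.4842, -0.1778, 0.2026]
tool_rot: [1.255, 1.172, -1.251]
contact_force: [-0.9, 0.3, 0.3]
opening: 0.0851
```

```bash
cat >> h.py <<'E'
np.set_printoptions(precision=4,suppress=True)
def tcp():
    o=ctrl.get_obs(); M=T(); print("t",round(o["t"],2),"pos",M[:3,3],"yang",np.degrees(np.arctan2(M[1,1],M[0,1])).round(2),"x",M[:3,0],"F",o["contact_force"],"op",round(o["opening"],4))
def marks(n,ts):
    M=cam(n)
    for t in ts.split():
        print(t,[(round(d["conf"],2),w(M,d["at"])) for d in mark_of(n,t)[:2]])
def go(p,yang,lean=0):
    """shift in current tool axes to world p; turn rotvec(deg) to tool-down with tool y at yang, tilted by lean about tool y"""
    M=T(); a=np.radians(yang); y=np.array([np.cos(a),np.sin(a),0]); x=np.array([0,0,-1.])
    G=np.c_[x,y,np.cross(x,y)]@R.from_euler('y',lean,degrees=True).as_matrix()
    print("shift",M[:3,:3].T@(np.array(p)-M[:3,3]),"turn",np.degrees(R.from_matrix(M[:3,:3].T@G).as_rotvec()))
E
python3 - <<'E'
from h import *
tcp(); look("w1.png","wrist"); marks("wrist","base seat_nub seat_flat spent spent_nub dome")
go([.502,-.165,.12],-4)
E
```

```text
t 3.57 pos [ 0.4842 -0.1778  0.2026] yang -3.52 x [ 0.0067 -0.0036 -1.    ] F [-0.908   0.3312  0.2801] op 0.0851
base []
seat_nub [(0.93, array([ 0.5047, -0.0884,  0.0536]))]
seat_flat [(0.56, array([ 0.4943, -0.2228,  0.0567]))]
spent [(0.76, array([ 0.5003, -0.1601,  0.059 ]))]
spent_nub [(0.74, array([ 0.5055, -0.0939,  0.0537]))]
dome [(0.88, array([ 0.6703, -0.1763, -0.0013]))]
shift [ 0.0826  0.0163 -0.0143] turn [ 0.0274  0.1766 -0.3908]
```

View pics/w1.png

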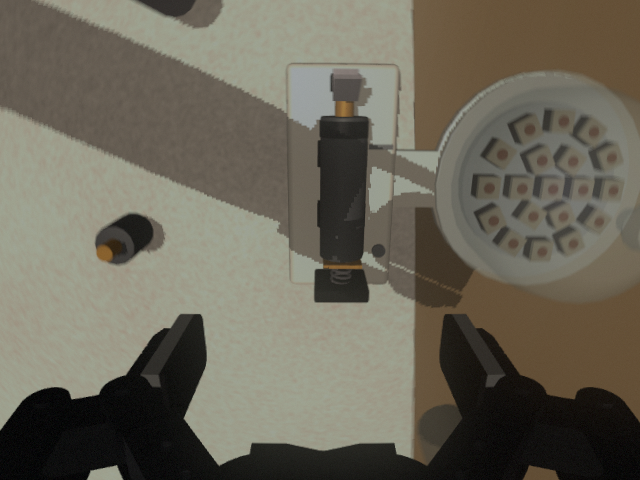

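The wrist view shows the base nearly aligned with the tool: nub at (345,108), flat end at (343,266), base-top corners at about (288,64), (399,66), (290,284) and (393,284). I'll back-project these as a check.

```bash
cat >> h.py <<'E'
def bp(n,uv,z,M=None):
    c=calibration(n); M=cam(n) if M is None else M
    K=np.array([[c["fx"],0,c["cx"]],[0,c["fy"],c["cy"]],[0,0,1.]])
    p=np.array([(uv[0]-c["cx"])/c["fx"],(uv[1]-c["cy"])/c["fy"]]); s=p.copy()
    for _ in range(20): s=p/(1+c["k1"]*(s@s))
    d=M[:3,:3]@np.r_[s,1]; return M[:3,3]+d*(z-M[2,3])/d[2]
E
python3 - <<'E'
from h import *
for uv,z in [((345,108),.055),((343,266),.055),((288,64),.03),((399,66),.03),((290,284),.03),((393,284),.03)]: print(uv,bp("wrist",uv,z))
M=cam("wrist")
d=cut_out("wrist","spent")[0]; v,u=np.nonzero(d["mask"]); print(d["conf"],len(u))
for r in range(120,270,20):
    s=u[v==r]
    if len(s): print(r,s.min(),s.max(),bp("wrist",((s.min()+s.max())/2,r),.055,M))
E
```

```text
(345, 108) [ 0.507 -0.105  0.055]
(343, 266) [ 0.4986 -0.2305  0.055 ]
(288, 64) [ 0.4662 -0.0692  0.03  ]
(399, 66) [ 0.5524 -0.0763  0.03  ]
(290, 284) [ 0.4506 -0.255   0.03  ]
(393, 284) [ 0.5439 -0.262   0.03  ]
0.92 7163
120 320 369 [ 0.5062 -0.1136  0.055 ]
140 320 368 [ 0.505  -0.1283  0.055 ]
160 321 367 [ 0.5041 -0.1434  0.055 ]
180 319 366 [ 0.5021 -0.1587  0.055 ]
200 320 364 [ 0.5009 -0.1745  0.055 ]
220 319 365 [ 0.5    -0.1909  0.055 ]
240 319 363 [ 0.4982 -0.2076  0.055 ]
260 326 357 [ 0.4977 -0.2251  0.055 ]
```

```bash
python3 - <<'E'
from h import *
go([.502,-.1655,.047],-4.2)
E
```

```text
shift [ 0.1556  0.0159 -0.014 ] turn [ 0.2466  0.1731 -0.3913]
```

Request:
arm_command(
  plan=[
    [[0.02,0.008,-0.007,0.25,0.17,-0.4,0.085],[0.03,0.008,-0.007,0,0,0,0.085],[0.03,0,0,0,0,0,0.085],[0.03,0,0,0,0,0,0.085],[0.015,0,0,0,0,0,0.085],[0,0,0,0,0,0,0.085]],
  ],
)

```text
t: 4.47
tool_pos: [0.5054, -0.1665, 0.0773]
tool_rot: [1.269, 1.161, -1.264]
contact_force: [-0.1, 0.7, -0.5]
opening: 0.085
```

```bash
python3 - <<'E'
from h import *
tcp(); look("w2.png","wrist"); marks("wrist","spent spent_nub seat_flat catch")
go([.502,-.1655,.047],-4.2)
E
```

```text
t 4.47 pos [ 0.5054 -0.1665  0.0773] yang -4.59 x [ 0.0085 -0.0046 -1.    ] F [-0.1246  0.6719 -0.5276] op 0.085
spent [(0.69, array([ 0.499 , -0.1619,  0.0571]))]
spent_nub []
seat_flat []
catch []
shift [ 0.0365 -0.0081 -0.0026] turn [-0.365   0.4509 -1.0687]
```

View pics/w2.png

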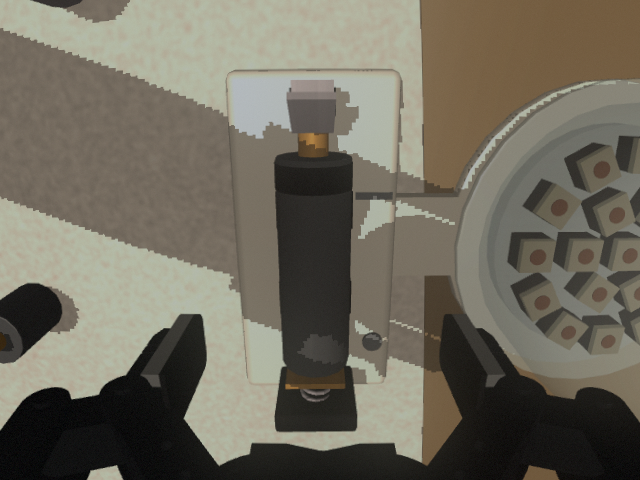

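The cell sits between the open fingers (cell column about 315, finger midline about 323), and the catch and contact are clear. Next I'll finish the descent and level the tool.

Request:
arm_command(
  plan=[
    [[0.008,-0.004,-0.001,-0.3,0.45,-1.0,0.085],[0.012,-0.003,-0.001,0,0,0,0.085],[0.01,0,0,0,0,0,0.085],[0,0,0,0,0,0,0.085]],
  ],
)

```text
t: 5.05
tool_pos: [0.5055, -0.1677, 0.0565]
tool_rot: [1.265, 1.164, -1.259]
contact_force: [-0.1, 0.4, -0.4]
opening: 0.0853
```

```bash
python3 - <<'E'
from h import *
tcp(); go([.5015,-.1655,.047],-4.2)
M,im=look(None,"wrist"); marks("wrist","spent")
E
```

```text
t 5.05 pos [ 0.5055 -0.1677  0.0565] yang -4.27 x [ 0.0086 -0.0038 -1.    ] F [-0.1071  0.3515 -0.4057] op 0.0853
shift [ 0.0095 -0.0042 -0.0019] turn [-0.0728  0.1785 -0.5082]
spent [(0.69, array([ 0.501 , -0.1616,  0.0568]))]
```

Request:
arm_command(
  plan=[
    [[0.01,-0.004,-0.002,0,0.2,-0.5,0.085],[0.003,-0.002,0,0,0,-0.2,0.085],[0,0,0,0,0,0,0.03],[0,0,0,0,0,0,0.03],[0,0,0,0,0,0,0.03],[0,0,0,0,0,0,0.03],[0,0,0,0,0,0,0.03],[0,0,0,0,0,0,0.03]],
  ],
  squeeze=60,
)

```text
t: 5.82
tool_pos: [0.5005, -0.1656, 0.0442]
tool_rot: [1.263, 1.174, -1.265]
contact_force: [-0.5, 0.0, 0.6]
opening: 0.0301
```

```bash
python3 - <<'E'
from h import *
tcp(); go([.5015,-.1655,.047],-4.2)
E
```

```text
t 5.82 pos [ 0.5005 -0.1656  0.0442] yang -4.26 x [-0.002  -0.0001 -1.    ] F [-0.497   0.0006  0.6039] op 0.0301
shift [-0.0028  0.001  -0.0001] turn [-0.062   0.0135  0.114 ]
```

```bash
python3 - <<'E'
from h import *
M,im=look("w3.png","wrist"); marks("wrist","spent spent_nub")
E
```

```text
spent [(0.93, array([ 0.5001, -0.1622,  0.0577]))]
spent_nub []
```

View pics/w3.png

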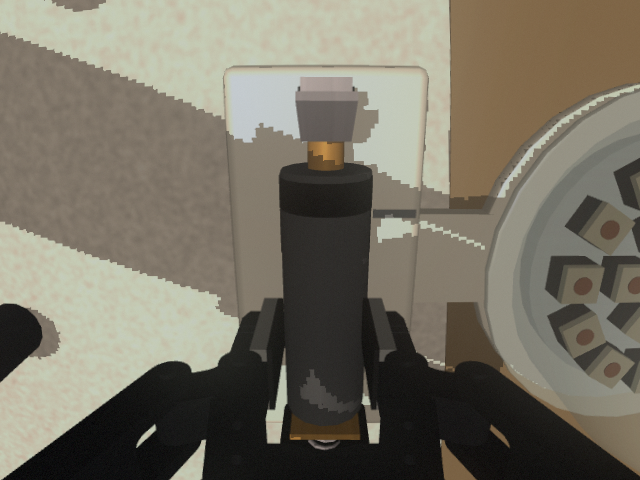

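The pads are on both sides of the cell (columns about 275 and 375). The opening reads exactly the commanded value, so I'll command fully shut to get a definite grip.

Request:
arm_command(
  plan=[
    [[0,0,0,0,0,0,0.0],[0,0,0,0,0,0,0.0],[0,0,0,0,0,0,0.0]],
  ],
  squeeze=60,
)

```text
t: 6.22
tool_pos: [0.5006, -0.1656, 0.0443]
tool_rot: [1.263, 1.174, -1.265]
contact_force: [1.2, -0.2, -0.7]
opening: 0.0002
```

```bash
python3 - <<'E'
from h import *
tcp(); M,im=look("w4.png","wrist"); print(ctrl.get_obs()["opening"])
E
```

```text
t 6.22 pos [ 0.5006 -0.1656  0.0443] yang -4.27 x [-0.0017 -0.0002 -1.    ] F [ 1.2212 -0.2284 -0.6891] op 0.0002
0.0003062543475557177
```

View pics/w4.png

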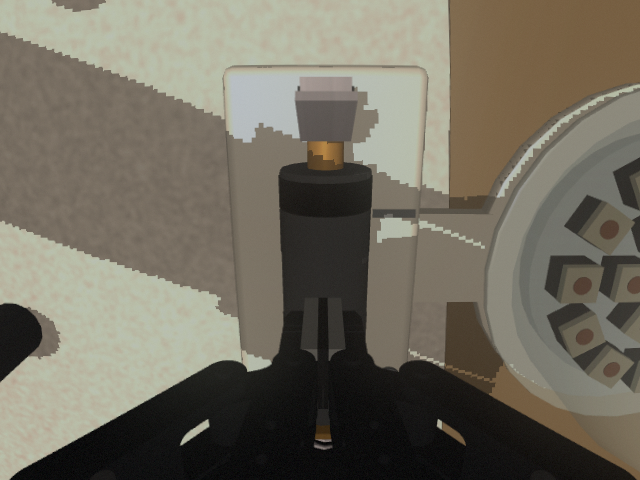

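The fingers have shut visibly without holding the cell: their tips are at about (322,298), apparently above it. I'll compare that with where the calibration puts the TCP.

```bash
python3 - <<'E'
from h import *
c=calibration("wrist"); H=np.array(c["hand_eye"]); print(c["fx"],c["cx"],c["cy"],c["k1"]); print(H)
def pr(p):
    q=(np.linalg.inv(H)@np.append(p,1))[:3]; s=q[:2]/q[2]; s=s*(1+c["k1"]*(s@s)); return s*c["fx"]+[c["cx"],c["cy"]],q[2]
for x in (0,-.01,-.02,-.03,-.04):
    print(x,[pr([x,y,z]) for y,z in ((0,0),(0,.011),(0,-.011))])
E
```

```text
417.58064863617926 322.5643255920352 236.26243106263277 -0.09083750921540765
[[-0.0011 -0.3126  0.9499 -0.1725]
 [ 1.     -0.0005  0.001  -0.0002]
 [ 0.0001  0.9499  0.3126 -0.0803]
 [ 0.      0.      0.      1.    ]]
0 [(array([322.5772, 285.5189]), np.float64(0.18895063274507565)), (array([322.5797, 307.1914]), np.float64(0.1923892438173031)), (array([322.5745, 262.9659]), np.float64(0.1855120216728482))]
-0.01 [(array([322.6034, 295.358 ]), np.float64(0.1794517928370068)), (array([322.6055, 317.9231]), np.float64(0.18289040390923422)), (array([322.6011, 271.8103]), np.float64(0.17601318176477934))]
-0.02 [(array([322.6325, 306.2756]), np.float64(0.16995295292893794)), (array([322.6341, 329.7953]), np.float64(0.17339156400116537)), (array([322.6307, 281.6533]), np.float64(0.1665143418567105))]
-0.03 [(array([322.6649, 318.4542]), np.float64(0.1604541130208691)), (array([322.6659, 342.9933]), np.float64(0.16389272409309652)), (array([322.6639, 292.6707]), np.float64(0.15701550194864164))]
-0.04 [(array([322.7014, 332.1187]), np.float64(0.15095527311280021)), (array([322.7014, 357.7429]), np.float64(0.15439388418502767)), (array([322.7012, 305.0808]), np.float64(0.1475166620405728))]
```

The evidence agrees. The pads shut across the cell's place, and both the apparent gap width and the tip row put the real fingertips about 34 mm behind the nominal TCP (tips at z≈0.078, just over the cell's top). I'll reopen and go lower in stages while watching the force.

Request:
arm_command(
  plan=[
    [[0,0,0,0,0,0,0.085],[0,0,0,0,0,0,0.085],[0,0,0,0,0,0,0.085],[0,0,0,0,0,0,0.085],[0,0,0,0,0,0,0.085],[0,0,0,0,0,0,0.085],[0,0,0,0,0,0,0.085],[0.006,0,0,0,0,0,0.085],[0.006,0,0,0,0,0,0.085],[0,0,0,0,0,0,0.085]],
  ],
)

```text
t: 7.1
tool_pos: [0.5008, -0.1657, 0.0315]
tool_rot: [1.263, 1.173, -1.265]
contact_force: [-0.7, -0.2, -0.8]
opening: 0.0848
```

Request:
arm_command(
  plan=[
    [[0.006,0.001,0,0,0,0,0.085],[0.006,0,0,0,0,0,0.085],[0.004,0,0,0,0,0,0.085],[0,0,0,0,0,0,0.085]],
  ],
)

```text
t: 7.43
tool_pos: [0.5012, -0.1655, 0.0127]
tool_rot: [1.263, 1.175, -1.266]
contact_force: [-0.2, 0.7, -0.1]
opening: 0.0853
```

There's no contact with the nominal TCP 17 mm below the base top, so the real tips are indeed shorter. Closing.

Request:
arm_command(
  plan=[
    [[0,0,0,0,0,0,0.01],[0,0,0,0,0,0,0.01],[0,0,0,0,0,0,0.01],[0,0,0,0,0,0,0.01],[0,0,0,0,0,0,0.01],[0,0,0,0,0,0,0.01],[0,0,0,0,0,0,0.01]],
  ],
  squeeze=60,
)

```text
t: 8.02
tool_pos: [0.5015, -0.1654, 0.0126]
tool_rot: [1.263, 1.175, -1.265]
contact_force: [1.0, -1.0, -1.2]
opening: 0.0337
```

```bash
python3 - <<'E'
from h import *
tcp(); M,im=look("w5.png","wrist")
cv2.imwrite("pics/w5c.png",im[140:480,180:470,::-1])
E
```

```text
t 8.02 pos [ 0.5015 -0.1654  0.0126] yang -4.28 x [-0.0021  0.0004 -1.    ] F [ 1.0207 -1.0038 -1.1506] op 0.0337
```

View pics/w5c.png

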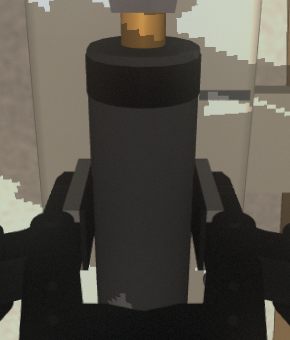

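The pads flank the cell with tips at crop row 158 (full-image row 298), and the opening has stopped at 0.034. Next I'll slide toward the contact (+tool z).

Request:
arm_command(
  plan=[
    [[0,0,0.004,0,0,0,0.01],[0,0,0.004,0,0,0,0.01],[0,0,0.003,0,0,0,0.01],[0,0,0,0,0,0,0.01]],
  ],
  squeeze=70,
)

```text
t: 8.4
tool_pos: [0.5009, -0.1722, 0.0126]
tool_rot: [1.271, 1.183, -1.261]
contact_force: [1.1, 5.1, 1.0]
opening: 0.0342
```

```bash
python3 - <<'E'
from h import *
tcp(); M,im=look("w6.png","wrist"); marks("wrist","spent spent_nub")
cv2.imwrite("pics/w6c.png",im[60:480,180:470,::-1])
E
```

```text
t 8.4 pos [ 0.5009 -0.1722  0.0126] yang -4.29 x [-0.0019  0.011  -0.9999] F [1.0724 5.1201 0.968 ] op 0.0342
spent [(0.8, array([ 0.4984, -0.1689,  0.0544])), (0.18, array([ 0.5044, -0.1006,  0.0572]))]
spent_nub []
```

View pics/w6c.png

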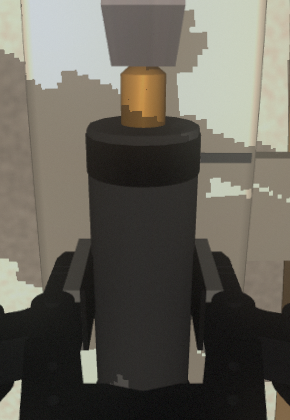

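The cell is following (spring force 5 N) and the nub tip is now visible just clear of the nose, at crop row 67. I'll slide it 3 mm more, then lift.

Request:
arm_command(
  plan=[
    [[0,0,0.004,0,0.3,0,0.01],[0,0,0.001,0,0.3,0,0.01],[-0.003,0,0,0,0,0,0.01],[-0.005,0,0,0,0,0,0.01],[-0.006,0,0,0,0,0,0.01]],
  ],
)

```text
t: 8.97
tool_pos: [0.4974, -0.1709, 0.0232]
tool_rot: [1.285, 1.206, -1.255]
contact_force: [0.7, 6.0, -2.6]
opening: 0.034
```

```bash
python3 - <<'E'
from h import *
tcp(); M,im=look("w7.png","wrist"); marks("wrist","spent spent_nub")
E
```

```text
t 8.97 pos [ 0.4974 -0.1709  0.0232] yang -4.26 x [-0.0086  0.0353 -0.9993] F [ 0.7424  6.0262 -2.6375] op 0.034
spent [(0.65, array([ 0.4974, -0.172 ,  0.0674]))]
spent_nub [(0.82, array([ 0.5018, -0.1001,  0.0656]))]
```

Request:
arm_command(
  plan=[
    [[-0.008,0,0.001,0,-0.7,0,0.01],[-0.015,0,0,0,-0.7,0,0.01],[-0.025,0,0,0,-0.7,0,0.01],[-0.035,0,0,0,0,0,0.01],[-0.035,0,0,0,0,0,0.01],[-0.02,0,0,0,0,0,0.01],[0,0,0,0,0,0,0.01]],
  ],
)

```text
t: 9.7
tool_pos: [0.4941, -0.1728, 0.1655]
tool_rot: [1.247, 1.185, -1.285]
contact_force: [1.0, -0.4, -1.6]
opening: 0.0338
```

```bash
python3 - <<'E'
from h import *
tcp(); M,im=look("w8.png","wrist"); marks("wrist","spent spent_nub dock dock_free charged charged_nub")
go([.541,.216,.15],-86)
cv2.imwrite("pics/w8s.png",cv2.resize(im,(400,300))[:,:,::-1])
E
```

```text
t 9.7 pos [ 0.4941 -0.1728  0.1655] yang -4.27 x [-0.0233 -0.0065 -0.9997] F [ 0.9697 -0.3708 -1.5677] op 0.0338
spent [(0.68, array([ 0.4942, -0.1675,  0.2089]))]
spent_nub [(0.69, array([ 0.4999, -0.1007,  0.2015]))]
dock []
dock_free []
charged []
charged_nub []
shift [ 0.0054  0.0223 -0.3888] turn [81.7276  1.5015  1.6665]
```

View pics/w8s.png

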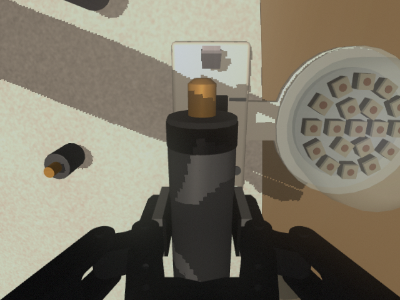

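The spent cell is held squarely, with its axis about 42 mm behind the nominal TCP. I'm carrying it over to the dock.

Request:
arm_command(
  plan=[
    [[0,0.002,-0.03,0,1.5,1.6,0.01],[0,0.002,-0.04,0,0,0,0.01],[0,0.002,-0.04,0,0,0,0.01],[0,0.002,-0.04,0,0,0,0.01],[0,0.002,-0.04,0,0,0,0.01],[0,0.002,-0.04,0,0,0,0.01],[0,0.002,-0.04,0,0,0,0.01],[0,0.002,-0.04,0,0,0,0.01],[0,0.002,-0.04,0,0,0,0.01],[0,0.002,-0.035,0,0,0,0.01],[0,0,0,0,0,0,0.01]],
  ],
)

```text
t: 10.97
tool_pos: [0.5335, 0.226, 0.1472]
tool_rot: [1.275, 1.209, -1.283]
contact_force: [-0.5, -0.2, -2.0]
opening: 0.0339
```

Request:
arm_command(
  plan=[
    [[0,0,0,7,0,0,0.01],[0,0,0,7,0,0,0.01],[0,0,0,7,0,0,0.01],[0,0,0,7,0,0,0.01],[0,0,0,7,0,0,0.01],[0,0,0,7,0,0,0.01],[0,0,0,7,0,0,0.01],[0,0,0,7,0,0,0.01],[0,0,0,7,0,0,0.01],[0,0,0,7,0,0,0.01],[0,0,0,7,0,0,0.01],[0,0,0,5,0,0,0.01],[0,0,0,0,0,0,0.01]],
  ],
)

```text
t: 12.05
tool_pos: [0.5217, 0.2231, 0.1229]
tool_rot: [2.144, 0.031, -2.29]
contact_force: [0.4, -0.4, -1.8]
opening: 0.0341
```

```bash
python3 - <<'E'
from h import *
tcp(); M,im=look("w9.png","wrist"); marks("wrist","spent spent_nub dock dock_free charged charged_nub charged_flat")
cv2.imwrite("pics/w9s.png",im[:,:,::-1])
go([.54,.216,.06],-86)
E
```

```text
t 12.05 pos [0.5217 0.2231 0.1229] yang -89.05 x [-0.0661  0.0101 -0.9978] F [ 0.3991 -0.3618 -1.8309] op 0.0341
spent []
spent_nub [(0.79, array([0.5996, 0.2243, 0.1565]))]
dock [(0.94, array([0.5475, 0.1743, 0.0018]))]
dock_free []
charged [(0.74, array([0.5486, 0.1304, 0.0398]))]
charged_nub [(0.75, array([0.6187, 0.1324, 0.041 ]))]
charged_flat [(0.77, array([0.4886, 0.128 , 0.0419]))]
shift [ 0.0635  0.0089 -0.0212] turn [-2.8758  3.5918  0.8066]
```

View pics/w9s.png

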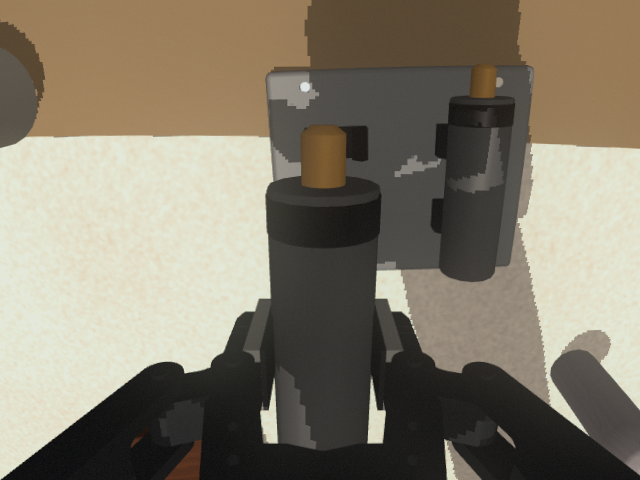

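The dock's corners are visible at (267,73), (533,67) and (510,264), the free slot lies under the held cell, and the charged cell runs from nub (484,68) to flat end (468,275). I'll refine the dock pose from the corners.

```bash
python3 - <<'E'
from h import *
P=[bp("wrist",uv,.018) for uv in ((267,73),(533,67),(510,264))]; print(*P)
print("centre",(P[0]+P[2])/2,"yaw y",np.degrees(np.arctan2(*(P[1]-P[2])[1::-1])),"x",np.degrees(np.arctan2(*(P[1]-P[0])[1::-1]))+90)
print(bp("wrist",(484,82),.043),bp("wrist",(482,108),.043),bp("wrist",(468,260),.043))
go([.543,.216,.05],-86)
E
```

```text
[0.6123 0.2612 0.018 ] [0.6214 0.0951 0.018 ] [0.4854 0.0864 0.018 ]
centre [0.5488 0.1738 0.018 ] yaw y 3.6372392514966623 x 3.1416284735207682
[0.611  0.1343 0.043 ] [0.5965 0.1335 0.043 ] [0.4994 0.1281 0.043 ]
shift [ 0.0733  0.009  -0.0249] turn [-2.8758  3.5918  0.8066]
```

Request:
arm_command(
  plan=[
    [[0.01,0.003,-0.008,-2.4,3.5,0.8,0.01],[0.02,0.003,-0.01,0,0,0,0.01],[0.02,0.003,-0.008,0,0,0,0.01],[0.02,0,0,0,0,0,0.01],[0,0,0,0,0,0,0.01]],
  ],
)

```text
t: 12.87
tool_pos: [0.5523, 0.2169, 0.056]
tool_rot: [2.197, 0.075, -2.178]
contact_force: [-1.5, -0.2, -2.8]
opening: 0.0337
```

```bash
python3 - <<'E'
from h import *
tcp(); M,im=look("w10.png","wrist"); marks("wrist","spent_nub spent charged"); go([.544,.216,.003],-86.5)
E
```

```text
t 12.87 pos [0.5523 0.2169 0.056 ] yang -86.15 x [ 0.0088  0.0014 -1.    ] F [-1.4979 -0.2196 -2.7987] op 0.0337
spent_nub []
spent [(0.95, array([0.5531, 0.2206, 0.1027]))]
charged [(0.71, array([0.5483, 0.1309, 0.0437]))]
shift [0.0589 0.0015 0.0134] turn [ 0.3514 -1.0753  0.1537]
```

Request:
arm_command(
  plan=[
    [[0.012,0.001,0.005,0.3,-0.6,0.1,0.01],[0.015,0,0.005,0,0,0,0.01],[0.012,0,0.001,0,0,0,0.01],[0,0,0,0,0,0,0.01]],
  ],
)

```text
t: 13.4
tool_pos: [0.5493, 0.2178, 0.0271]
tool_rot: [2.211, 0.072, -2.172]
contact_force: [-1.2, -0.7, -3.5]
opening: 0.0342
```

```bash
python3 - <<'E'
from h import *
tcp(); go([.544,.216,.002],-86.5)
E
```

```text
t 13.4 pos [0.5493 0.2178 0.0271] yang -86.45 x [ 0.0178  0.0039 -0.9998] F [-1.2313 -0.7266 -3.4881] op 0.0342
shift [0.025  0.0016 0.0058] turn [ 0.0443 -1.0312  0.163 ]
```

Request:
arm_command(
  plan=[
    [[0.01,0.001,0.004,0,-1,0.1,0.01],[0.009,0,0.002,0,0,0,0.01],[0.004,0,0,0,0,0,0.01],[0,0,0,0,0,0,0.01]],
  ],
)

```text
t: 13.73
tool_pos: [0.5436, 0.2167, 0.0026]
tool_rot: [2.19, 0.069, -2.191]
contact_force: [-0.1, 0.0, -1.5]
opening: 0.0342
```

```bash
python3 - <<'E'
from h import *
tcp(); go([.544,.216,.002],-86.5)
E
```

```text
t 13.73 pos [0.5436 0.2167 0.0026] yang -86.45 x [-0.0003  0.0011 -1.    ] F [-0.1362  0.0429 -1.5227] op 0.0342
shift [ 0.0006  0.0007 -0.0004] turn [0.0507 0.0135 0.064 ]
```

Request:
arm_command(
  plan=[
    [[0.002,0,0,0,0,0,0.01],[0.001,0,0,0,0,0,0.01],[0,0,0,0,0,0,0.06],[0,0,0,0,0,0,0.085],[0,0,0,0,0,0,0.085],[0,0,0,0,0,0,0.085],[0,0,0,0,0,0,0.085]],
  ],
)

```text
t: 14.32
tool_pos: [0.5474, 0.2169, 0.0034]
tool_rot: [2.198, 0.069, -2.183]
contact_force: [-0.2, -0.6, 0.7]
opening: 0.0849
```

Request:
arm_command(
  plan=[
    [[-0.02,0,0,0,0,0,0.085],[-0.035,0,0,0,0,0,0.085],[-0.035,0,0,0,0,0,0.085],[-0.03,0,0,0,0,0,0.085],[0,0.04,0,0,0,0,0.085],[0,0.04,0,0,0,0,0.085],[0,0,0,0,0,0,0.085]],
  ],
)

```text
t: 14.9
tool_pos: [0.5514, 0.1368, 0.1295]
tool_rot: [2.195, 0.076, -2.178]
contact_force: [0.2, -0.1, -0.7]
opening: 0.0852
```

```bash
python3 - <<'E'
from h import *
tcp(); M,im=look("w11.png","wrist"); marks("wrist","spent spent_nub charged charged_nub charged_flat dock dock_free"); go([.546,.131,.05],-86.5)
E
```

```text
t 14.9 pos [0.5514 0.1368 0.1295] yang -86.05 x [ 0.0076  0.0009 -1.    ] F [ 0.1604 -0.0881 -0.6862] op 0.0852
spent [(0.68, array([0.6164, 0.2206, 0.041 ])), (0.65, array([0.5444, 0.2212, 0.0429]))]
spent_nub [(0.65, array([0.6178, 0.2217, 0.0451])), (0.51, array([0.376 , 0.005 , 0.0025]))]
charged [(0.75, array([0.548 , 0.1314, 0.0442]))]
charged_nub [(0.68, array([0.6187, 0.1332, 0.0396])), (0.59, array([0.5442, 0.2211, 0.0443]))]
charged_flat [(0.7, array([0.4918, 0.1283, 0.0402])), (0.32, array([0.6164, 0.2186, 0.0373]))]
dock [(0.83, array([0.5443, 0.1743, 0.002 ]))]
dock_free []
shift [0.0766 0.0108 0.0042] turn [ 0.7251 -0.135   0.1563]
```

View pics/w11.png

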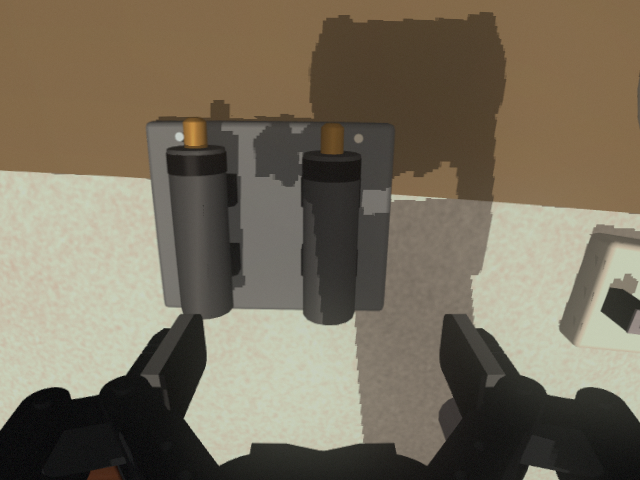

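The spent cell lies in the free slot, symmetric to the charged one (nub tips at (195,120) and (332,125)), and the network puts its centre at (0.544, 0.221), about 5 mm from the slot middle. Now the charged cell.

Request:
arm_command(
  plan=[
    [[0.015,0.005,0.002,0.5,0,0.1,0.085],[0.03,0.004,0.002,0,0,0,0.085],[0.03,0,0,0,0,0,0.085],[0,0,0,0,0,0,0.085]],
  ],
)

```text
t: 15.63
tool_pos: [0.5477, 0.1356, 0.0514]
tool_rot: [2.195, 0.078, -2.179]
contact_force: [-1.5, 0.1, -0.2]
opening: 0.0853
```

```bash
python3 - <<'E'
from h import *
tcp(); M,im=look(None,"wrist"); marks("wrist","charged charged_nub"); go([.549,.131,.002],-86.7)
E
```

```text
t 15.63 pos [0.5477 0.1356 0.0514] yang -86.01 x [ 0.0074  0.0019 -1.    ] F [-1.4739  0.1074 -0.2107] op 0.0853
charged [(0.68, array([0.5519, 0.1295, 0.0443]))]
charged_nub [(0.96, array([0.6202, 0.1345, 0.0423]))]
shift [0.0565 0.005  0.0053] turn [ 0.6818 -1.0762  0.1117]
```

Request:
arm_command(
  plan=[
    [[0.012,0.003,0,0.5,-0.4,0.1,0.085],[0.015,0.002,0,0,0,0,0.085],[0.015,0,0,0,0,0,0.085],[0.008,0,0,0,0,0,0.085],[0,0,0,0,0,0,0.085]],
  ],
)

```text
t: 16.2
tool_pos: [0.5626, 0.1323, 0.0162]
tool_rot: [2.223, 0.068, -2.16]
contact_force: [-0.6, -1.0, -1.0]
opening: 0.0849
```

```bash
python3 - <<'E'
from h import *
tcp(); go([.549,.130,.001],-86.7)
E
```

```text
t 16.2 pos [0.5626 0.1323 0.0162] yang -86.54 x [ 0.0288  0.0022 -0.9996] F [-0.6342 -0.9804 -1.0125] op 0.0849
shift [0.0148 0.0015 0.0142] turn [ 0.1587 -1.6568  0.0302]
```

Request:
arm_command(
  plan=[
    [[0.004,0.001,0.007,0,-1.6,0,0.085],[0.006,0.001,0.006,0,0,0,0.085],[0.003,0,0,0,0,0,0.085],[0,0,0,0,0,0,0.085]],
  ],
)

```text
t: 16.53
tool_pos: [0.5512, 0.1294, 0.005]
tool_rot: [2.194, 0.067, -2.188]
contact_force: [0.7, 0.2, -0.3]
opening: 0.0851
```

```bash
python3 - <<'E'
from h import *
tcp(); go([.549,.130,.001],-86.7)
E
```

```text
t 16.53 pos [0.5512 0.1294 0.005 ] yang -86.55 x [ 0.0026  0.0007 -1.    ] F [ 0.6879  0.1857 -0.2559] op 0.0851
shift [ 0.004  -0.0007  0.0021] turn [ 0.1487 -0.1499  0.0311]
```

Request:
arm_command(
  plan=[
    [[0.004,0,0.002,0,-0.2,0,0.085],[0.001,0,0,0,0,0,0.085],[0,0,0,0,0,0,0.01],[0,0,0,0,0,0,0.01],[0,0,0,0,0,0,0.01],[0,0,0,0,0,0,0.01],[0,0,0,0,0,0,0.01],[0,0,0,0,0,0,0.01],[0,0,0,0,0,0,0.01]],
  ],
  squeeze=70,
)

```text
t: 17.28
tool_pos: [0.5497, 0.1319, 0.0014]
tool_rot: [2.195, 0.071, -2.193]
contact_force: [0.5, -0.8, 0.3]
opening: 0.034
```

```bash
python3 - <<'E'
from h import *
tcp(); M,im=look("w12.png","wrist"); marks("wrist","charged charged_nub")
E
```

```text
t 17.28 pos [0.5497 0.1319 0.0014] yang -86.58 x [ 0.0009  0.0054 -1.    ] F [ 0.4576 -0.8268  0.3414] op 0.034
charged [(0.59, array([0.5481, 0.1272, 0.0415]))]
charged_nub [(0.69, array([0.6176, 0.1329, 0.0404]))]
```

Request:
arm_command(
  plan=[
    [[-0.01,0,0,0,0,0,0.01],[-0.025,0,0,0,0,0,0.01],[-0.035,0,0,0,0,0,0.01],[-0.035,0,0,0,0,0,0.01],[-0.035,0,0,0,0,0,0.01],[-0.01,0,0,0,0,0,0.01],[0,0.035,0,0,0,0,0.01],[0,0.04,0,0,0,0,0.01],[0,0.04,0,0,0,0,0.01],[0,0.04,0,0,0,0,0.01],[0,0.04,0,0,0,0,0.01],[0,0.04,0,0,0,0,0.01],[0,0.04,0,0,0,0,0.01],[0,0.01,0.025,0,0,0,0.01],[0,0,0.03,0,0,0,0.01],[0,0,0,0,0,0,0.01]],
  ],
)

```text
t: 18.77
tool_pos: [0.5016, -0.1696, 0.1431]
tool_rot: [2.169, 0.08, -2.218]
contact_force: [0.1, 0.4, -3.4]
opening: 0.0337
```

```bash
python3 - <<'E'
from h import *
tcp(); go([.502,-.16,.15],-4.2)
E
```

```text
t 18.77 pos [ 0.5016 -0.1696  0.1431] yang -86.38 x [-0.0224  0.0089 -0.9997] F [ 0.1153  0.4262 -3.3866] op 0.0337
shift [-0.0068 -0.0097 -0.0008] turn [-82.1668   0.6049   1.3791]
```

Request:
arm_command(
  plan=[
    [[-0.01,0,0,-7,0,0,0.01],[-0.005,0,0,-7,0,0,0.01],[0,0,0,-7,0,0,0.01],[0,0,0,-7,0,0,0.01],[0,0,0,-7,0,0,0.01],[0,0,0,-7,0,0,0.01],[0,0,0,-7,0,0,0.01],[0,0,0,-7,0,0,0.01],[0,0,0,-7,0,0,0.01],[0,0,0,-7,0,0,0.01],[0,0,0,-7,0,0,0.01],[0,0,0,-5,0,0,0.01],[0,0,0,0,0,0,0.01]],
  ],
)

```text
t: 19.85
tool_pos: [0.4931, -0.1661, 0.1414]
tool_rot: [1.231, 1.237, -1.259]
contact_force: [0.3, -0.9, -2.1]
opening: 0.034
```

```bash
python3 - <<'E'
from h import *
tcp(); M,im=look("w13.png","wrist"); marks("wrist","charged charged_nub base seat_nub catch dome"); go([.502,-.15,.15],-4.2)
E
```

```text
t 19.85 pos [ 0.4931 -0.1661  0.1414] yang -2.11 x [-0.0417  0.0199 -0.9989] F [ 0.2598 -0.8749 -2.0553] op 0.034
charged [(0.73, array([ 0.4948, -0.1732,  0.1826]))]
charged_nub [(0.68, array([ 0.497 , -0.0967,  0.182 ]))]
base []
seat_nub [(0.73, array([ 0.5069, -0.0924,  0.0513]))]
catch []
dome [(0.73, array([ 0.6722, -0.1737, -0.002 ]))]
shift [-0.0074  0.0074 -0.017 ] turn [ 1.9115 -0.9586  2.3605]
```

```bash
cat >> h.py <<'E'
O=np.array([.5017,-.1655,0]); A=np.radians(-4.2)
BX=np.array([np.cos(A),np.sin(A),0]); BY=np.array([-np.sin(A),np.cos(A),0])
FL=np.array([-.0418,0,.059]); NB=FL-[0,0,.128]
def inb(p): d=np.array(p)-O; return np.array([d@BX,d@BY,d[2]])
def seat(by,z,th):
    x=np.array([0,0,-1.]); G=np.c_[x,BX,np.cross(x,BX)]@R.from_euler('y',th,degrees=True).as_matrix()
    p=O+BY*by+[0,0,z]-G@FL; print("tcp target",p); go(p,-4.2,th)
def cell():
    M=T(); print("flat",inb(w(M,FL)),"nub",inb(w(M,NB)))
E
python3 - <<'E'
from h import *
cell(); seat(-.040,.095,16)
E
```

```text
flat [-0.0043 -0.0613  0.1833] nub [-0.0085  0.0666  0.1856]
tcp target [ 0.5038 -0.1373  0.0711]
shift [ 0.0716  0.0119 -0.0284] turn [ 1.5689 15.0377  2.611 ]
```

Request:
arm_command(
  plan=[
    [[0,0.006,-0.014,1.5,0,2.6,0.01],[0,0.006,-0.014,0,5,0,0.01],[0,0,0,0,5,0,0.01],[0,0,0,0,5,0,0.01],[0,0,0,0,0,0,0.01]],
  ],
  squeeze=110,
)

```text
t: 20.62
tool_pos: [0.5085, -0.1368, 0.1442]
tool_rot: [1.478, 1.372, -1.094]
contact_force: [-1.3, -0.4, -3.7]
opening: 0.033
```

```bash
python3 - <<'E'
from h import *
tcp(); M,im=look("w14.png","wrist"); marks("wrist","charged charged_nub seat_nub"); cell(); seat(-.040,.085,16)
E
```

```text
t 20.62 pos [ 0.5085 -0.1368  0.1442] yang -3.88 x [ 0.0274  0.2828 -0.9588] F [-1.3129 -0.3745 -3.7192] op 0.033
charged [(0.63, array([ 0.5119, -0.0839,  0.2014])), (0.57, array([ 0.5077, -0.1558,  0.1794]))]
charged_nub [(0.72, array([ 0.5133, -0.0822,  0.2043]))]
seat_nub [(0.46, array([ 0.5041, -0.2039,  0.1657]))]
flat [ 0.0053 -0.0373  0.1686] nub [0.0039 0.0855 0.2046]
tcp target [ 0.5038 -0.1373  0.0611]
shift [ 0.0797 -0.0058  0.0263] turn [ 0.6482 -0.3477 -0.3987]
```

Request:
arm_command(
  plan=[
    [[0.015,-0.003,0.006,0.6,-0.3,-0.4,0.01],[0.025,-0.002,0.009,0,0,0,0.01],[0.025,0,0.008,0,0,0,0.01],[0.012,0,0.003,0,0,0,0.01],[0,0,0,0,0,0,0.01]],
  ],
)

```text
t: 21.23
tool_pos: [0.5047, -0.1367, 0.0605]
tool_rot: [1.464, 1.363, -1.11]
contact_force: [-1.2, -0.0, -2.8]
opening: 0.0329
```

```bash
python3 - <<'E'
from h import *
tcp(); M,im=look("w15.png","wrist"); marks("wrist","charged_nub seat_nub"); cell(); seat(-.040,.060,16)
cv2.imwrite("pics/w15.png",im[:,:,::-1])
E
```

```text
t 21.23 pos [ 0.5047 -0.1367  0.0605] yang -3.94 x [ 0.0219  0.2663 -0.9636] F [-1.1826 -0.0408 -2.7651] op 0.0329
charged_nub [(0.73, array([ 0.5096, -0.084 ,  0.1195]))]
seat_nub []
flat [ 0.0034 -0.0403  0.089 ] nub [0.0025 0.0831 0.123 ]
tcp target [ 0.5038 -0.1373  0.0361]
shift [ 0.0274 -0.0036  0.007 ] turn [ 0.3764  0.6002 -0.4387]
```

View pics/w15.png

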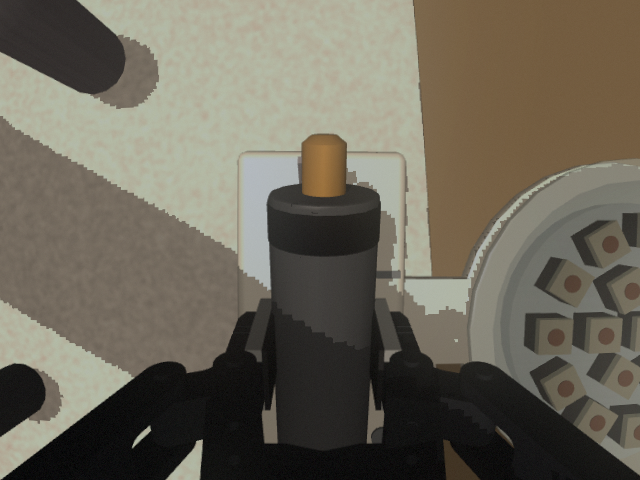

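The nub (column 324) is centred over the base (columns 238–405). That was my 12th picture, so from here I'll rely on networks, forces and kinematics. I'm descending while easing toward the contact.

```bash
python3 - <<'E'
from h import *
seat(-.047,.070,16); seat(-.051,.058,16)
E
```

```text
tcp target [ 0.5033 -0.1443  0.0461]
shift [ 0.0159 -0.0035  0.0111] turn [ 0.3764  0.6002 -0.4387]
tcp target [ 0.503  -0.1483  0.0341]
shift [ 0.0264 -0.0036  0.0181] turn [ 0.3764  0.6002 -0.4387]
```

Request:
arm_command(
  plan=[
    [[0.006,-0.002,0.006,0.3,0.6,-0.4,0.01],[0.008,-0.001,0.005,0,0,0,0.01],[0.006,0,0.004,0,0,0,0.01],[0,0,0,0,0,0,0.01]],
  ],
)

```text
t: 21.72
tool_pos: [0.5067, -0.1491, 0.0437]
tool_rot: [1.473, 1.361, -1.104]
contact_force: [-0.6, 1.9, -1.1]
opening: 0.033
```

```bash
python3 - <<'E'
from h import *
tcp(); cell(); seat(-.052,.058,16)
E
```

```text
t 21.72 pos [ 0.5067 -0.1491  0.0437] yang -4.12 x [ 0.0278  0.2713 -0.9621] F [-0.598   1.9059 -1.1336] op 0.033
flat [ 0.0036 -0.0515  0.0679] nub [0.0032 0.0717 0.1028]
tcp target [ 0.5029 -0.1493  0.0341]
shift [ 0.0091 -0.0038  0.0031] turn [ 0.2157  0.1831 -0.45  ]
```

Request:
arm_command(
  plan=[
    [[0.006,-0.004,0.002,0,0.2,-0.5,0.01],[0.005,-0.003,0.002,0,0,0,0.01],[0.003,0,0.001,0,0,0,0.01],[0,0,0,0,0,0,0.01]],
  ],
)

```text
t: 22.05
tool_pos: [0.5004, -0.149, 0.0285]
tool_rot: [1.474, 1.372, -1.104]
contact_force: [2.5, 1.3, -0.5]
opening: 0.0328
```

```bash
python3 - <<'E'
from h import *
tcp(); cell(); seat(-.052,.058,16); M,im=look("w16.png","wrist"); marks("wrist","charged_nub charged")
for d in mark_of("wrist","charged_nub")[:1]: print(inb(w(M,d["at"])))
E
```

```text
t 22.05 pos [ 0.5004 -0.149   0.0285] yang -4.0 x [ 0.0216  0.278  -0.9604] F [ 2.4507  1.2564 -0.4836] op 0.0328
flat [-0.0023 -0.0519  0.0522] nub [-0.0028  0.071   0.0879]
tcp target [ 0.5029 -0.1493  0.0341]
shift [-0.0054  0.0025 -0.0014] turn [ 0.2227 -0.1878 -0.0656]
charged_nub [(0.8, array([ 0.5056, -0.0967,  0.0857]))]
charged [(0.63, array([ 0.5018, -0.1661,  0.0669]))]
[-0.0011  0.0689  0.0854]
```

Request:
arm_command(
  plan=[
    [[-0.003,0.002,0.003,0,0,0,0.01],[-0.001,0.001,0.003,0,0,0,0.01],[-0.001,0,0.002,0,0,0,0.01],[0,0,0,0,0,0,0.01],[0,0,0,0,0,0,0.01]],
  ],
)

```text
t: 22.67
tool_pos: [0.5011, -0.1556, 0.0308]
tool_rot: [1.476, 1.382, -1.104]
contact_force: [0.5, 4.9, -1.6]
opening: 0.0331
```

```bash
python3 - <<'E'
from h import *
tcp(); cell(); seat(-.055,.055,0)
M,im=look("w17.png","wrist")
for t in ("charged_nub","charged"):
  for d in mark_of("wrist",t)[:1]: print(t,d["conf"],inb(w(M,d["at"])))
E
```

```text
t 22.67 pos [ 0.5011 -0.1556  0.0308] yang -3.93 x [ 0.0163  0.2854 -0.9583] F [ 0.5289  4.9049 -1.6153] op 0.0331
flat [-0.0009 -0.0587  0.054 ] nub [-0.0014  0.064   0.0906]
tcp target [ 0.502  -0.1615  0.0132]
shift [0.0152 0.0013 0.0106] turn [  0.2434 -16.6085   0.2369]
charged_nub 0.95 [-0.0037  0.0627  0.0878]
charged 0.64 [-0.0014 -0.0049  0.0698]
```

Step 2's conditions hold: 4.9 N against the contact, flat end at y = -59 and z = 54 mm, nub at z = 88–90 mm. Next I'll press the nub end down, first half.

Request:
arm_command(
  plan=[
    [[0.0027,0,0.002,0,-2.8,0,0.01],[0.0027,0,0.002,0,-2.8,0,0.01],[0.0027,0,0.002,0,-2.8,0,0.01],[0,0,0,0,0,0,0.01]],
  ],
)

```text
t: 23.15
tool_pos: [0.5004, -0.16, 0.0208]
tool_rot: [1.365, 1.277, -1.192]
contact_force: [-0.3, 1.7, -1.5]
opening: 0.0326
```

```bash
python3 - <<'E'
from h import *
tcp(); cell(); seat(-.061,.056,0)
M,im=look("w18.png","wrist")
for t in ("charged_nub","charged"):
  for d in mark_of("wrist",t)[:1]: print(t,d["conf"],inb(w(M,d["at"])))
E
```

```text
t 23.15 pos [ 0.5004 -0.16    0.0208] yang -4.04 x [ 0.0052  0.1388 -0.9903] F [-0.3016  1.6549 -1.4969] op 0.0326
flat [-0.0014 -0.0589  0.054 ] nub [-0.0016  0.0679  0.0718]
tcp target [ 0.5016 -0.1675  0.0142]
shift [0.0055 0.0017 0.0082] turn [ 0.1383 -7.9817  0.2757]
charged_nub 0.77 [-0.0013  0.0664  0.0723]
charged 0.91 [ 0.0015 -0.0068  0.0591]
```

Request:
arm_command(
  plan=[
    [[0.0024,0.0005,0.0026,0,-2.8,0,0.01],[0.0024,0.0005,0.0026,0,-2.8,0,0.01],[0.0024,0,0.0024,0,-2.6,0,0.01],[0.001,0,0,0,-0.4,0,0.01],[0,0,0,0,0,0,0.01]],
  ],
)

```text
t: 23.72
tool_pos: [0.5009, -0.1697, 0.0139]
tool_rot: [1.256, 1.171, -1.274]
contact_force: [-0.3, 5.3, -3.4]
opening: 0.0333
```

```bash
python3 - <<'E'
from h import *
tcp(); cell(); seat(-.055,.055,0)
M,im=look("w19.png","wrist")
for t in ("charged_nub","charged"):
  for d in mark_of("wrist",t)[:1]: print(t,d["conf"],inb(w(M,d["at"])))
E
```

```text
t 23.72 pos [ 0.5009 -0.1697  0.0139] yang -4.39 x [-0.007  -0.0076 -0.9999] F [-0.2596  5.2993 -3.3808] op 0.0333
flat [-0.0004 -0.0629  0.0561] nub [0.0001 0.0651 0.0551]
tcp target [ 0.502  -0.1615  0.0132]
shift [ 0.0006  0.0004 -0.0082] turn [-0.192   0.4623  0.3675]
charged_nub 0.95 [-0.0017  0.0658  0.0567]
```

Request:
arm_command(
  plan=[
    [[0.002,0,0,0,0.3,0,0.01],[0.001,0,0,0,0,0,0.01],[0.001,0,-0.002,0,0,0,0.01],[0.0005,0,-0.004,0,0,0,0.01],[0,0,-0.004,0,0,0,0.01],[0,0,-0.003,0,0,0,0.01],[0,0,0,0,0,0,0.01]],
  ],
)

```text
t: 24.45
tool_pos: [0.5017, -0.1631, 0.0142]
tool_rot: [1.257, 1.172, -1.277]
contact_force: [-1.3, 5.3, 0.2]
opening: 0.0328
```

```bash
python3 - <<'E'
from h import *
tcp(); cell(); seat(-.055,.055,0)
M,im=look("w20.png","wrist")
for t in ("charged_nub","charged","catch"):
  for d in mark_of("wrist",t)[:1]: print(t,d["conf"],inb(w(M,d["at"])))
E
```

```text
t 24.45 pos [ 0.5017 -0.1631  0.0142] yang -4.53 x [-0.0096 -0.0067 -0.9999] F [-1.307   5.2624  0.1528] op 0.0328
flat [-0.0001 -0.0563  0.0564] nub [0.0006 0.0717 0.0554]
tcp target [ 0.502  -0.1615  0.0132]
shift [ 0.0009  0.0001 -0.0016] turn [-0.3271  0.4231  0.5182]
charged 0.59 [-0.0006 -0.0022  0.0541]
```

Request:
arm_command(
  plan=[
    [[0,0,-0.002,0,0,0,0.01],[0,0,-0.001,0,0,0,0.01],[0,0,0,0,0,0,0.05],[0,0,0,0,0,0,0.085],[0,0,0,0,0,0,0.085],[0,0,0,0,0,0,0.085],[0,0,0,0,0,0,0.085]],
  ],
)

```text
t: 25.23
tool_pos: [0.505, -0.1635, 0.016]
tool_rot: [1.255, 1.162, -1.276]
contact_force: [-0.1, 0.0, 0.8]
opening: 0.0852
```

Request:
arm_command(
  plan=[
    [[-0.02,0,0,0,0,0,0.085],[-0.035,0,0,0,0,0,0.085],[-0.035,0,0,0,0,0,0.085],[-0.03,0,0,0,0,0,0.085],[-0.02,0,0,0,0,0,0.085],[0,0,0.03,0,0,0,0.085],[0,0,0,0,0,0,0.085]],
  ],
)

```text
t: 25.82
tool_pos: [0.5032, -0.1901, 0.1626]
tool_rot: [1.254, 1.164, -1.273]
contact_force: [-0.4, -0.3, -1.0]
opening: 0.085
```

```bash
python3 - <<'E'
from h import *
tcp()
for n in ("wrist","top","scene"):
  M,im=look("end_%s.png"%n,n)
  for t in ("charged_nub","charged_flat","charged","seat_nub","seat_flat"):
    print(n,t,[(round(d["conf"],2),inb(w(M,d["at"]))) for d in mark_of(n,t)[:2]])
M=cam("wrist"); d=cut_out("wrist","charged"); print(len(d))
for e in d[:1]:
  v,u=np.nonzero(e["mask"]); print(v.min(),v.max())
  for r in np.linspace(v.min(),v.max(),9).astype(int):
    s=u[v==r]; print(r,s.min(),s.max(),inb(bp("wrist",((s.min()+s.max())/2,r),.055,M)))
E
```

```text
t 25.82 pos [ 0.5032 -0.1901  0.1626] yang -4.36 x [-0.0024 -0.0132 -0.9999] F [-0.4141 -0.3363 -0.9556] op 0.085
wrist charged_nub [(0.97, array([0.003 , 0.0701, 0.0569])), (0.22, array([ 0.1239, -0.2887,  0.0015]))]
wrist charged_flat [(0.89, array([ 0.0001, -0.0565,  0.0528]))]
wrist charged [(0.73, array([ 0.0006, -0.0017,  0.0519]))]
wrist seat_nub [(0.88, array([-0.0005,  0.0707,  0.0552]))]
wrist seat_flat [(0.66, array([ 0.0011, -0.0575,  0.0553]))]
top charged_nub [(0.78, array([0.0004, 0.0718, 0.0532]))]
top charged_flat [(0.73, array([-0.0026, -0.0561,  0.053 ])), (0.43, array([-0.0016,  0.001 ,  0.0503]))]
top charged [(0.56, array([0.0011, 0.0006, 0.0527]))]
top seat_nub [(0.74, array([-0.0023,  0.075 ,  0.0561]))]
top seat_flat [(0.96, array([-0.0017, -0.0528,  0.0511]))]
scene charged_nub [(0.68, array([-0.0022,  0.0729,  0.0514])), (0.22, array([-0.1942, -0.0501,  0.0017]))]
scene charged_flat [(0.7, array([ 0.0028, -0.0559,  0.0543]))]
scene charged [(0.65, array([-0.0028, -0.0007,  0.0555]))]
scene seat_nub [(0.61, array([-0.0023,  0.0738,  0.0532]))]
scene seat_flat [(0.96, array([-0.0003, -0.0539,  0.0501])), (0.58, array([0.0103, 0.3892, 0.0432]))]
2
43 81
43 304 315 [-0.0062  0.0924  0.055 ]
47 302 331 [-0.0019  0.09    0.055 ]
52 300 332 [-0.0022  0.0871  0.055 ]
57 300 332 [-0.0022  0.0842  0.055 ]
62 301 332 [-0.0019  0.0812  0.055 ]
66 302 332 [-0.0016  0.0788  0.055 ]
71 302 332 [-0.0016  0.0758  0.055 ]
76 303 331 [-0.0017  0.0728  0.055 ]
81 305 324 [-0.0032  0.0698  0.055 ]
```

```bash
python3 - <<'E'
from h import *
a=cv2.imread("pics/top.png").astype(float); b=cv2.imread("pics/end_top.png").astype(float)
ga,gb=a[235:285,340:445].mean(2).astype(np.float32),b[235:285,340:445].mean(2).astype(np.float32)
m=ga[8:40,15:90]
r=cv2.matchTemplate(gb,m,cv2.TM_CCOEFF_NORMED); print(cv2.minMaxLoc(r)[1::2])
D=np.abs(a-b).mean(2); print("base diff mean",D[240:275,350:435].mean())
for k,(x,y) in dict(shaker=(319,307),stub=(407,341),cup=(126,206),sugar=(519,210),napkins=(175,337)).items(): print(k,D[y-12:y+12,x-12:x+12].mean())
M=cam("top"); print([(round(d["conf"],2),w(M,d["at"])) for t in("spent","spent_nub") for d in mark_of("top",t)[:2]])
tcp()
E
```

```text
(0.3703104555606842, (15, 8))
base diff mean 49.71170868347338
shaker 25.431712962962965
stub 46.873842592592595
cup 9.901620370370372
sugar 11.034143518518519
napkins 7.038773148148148
[(0.62, array([0.543 , 0.2164, 0.0419])), (0.56, array([0.5435, 0.2145, 0.0425])), (0.6, array([0.6164, 0.2178, 0.0404])), (0.49, array([ 0.678 , -0.178 ,  0.0009]))]
t 26.87 pos [ 0.5023 -0.1868  0.1602] yang -4.25 x [-0.0059 -0.0092 -0.9999] F [-1.2413  0.196   0.4009] op 0.0851
```

```bash
python3 - <<'E'
from h import *
for n in("scene","top"):
    M,im=look(None,n)
    for t in "shaker stubcell cup sugar napkins spent charged_nub charged_flat".split(): print(n,t,[(round(d["conf"],2),w(M,d["at"])) for d in mark_of(n,t)[:1]])
finish_job()
E
```

```text
scene shaker [(0.87, array([ 0.3758, -0.0042, -0.001 ]))]
scene stubcell [(0.59, array([ 0.304 , -0.2069, -0.0027]))]
scene cup [(0.78, array([ 0.5978,  0.4612, -0.0041]))]
scene sugar [(0.66, array([ 0.6075, -0.4572, -0.0004]))]
scene napkins [(0.77, array([0.2969, 0.3314, 0.0001]))]
scene spent []
scene charged_nub [(0.65, array([ 0.5044, -0.0889,  0.0556]))]
scene charged_flat [(0.59, array([ 0.4993, -0.2181,  0.0523]))]
top shaker [(0.83, array([ 0.3692, -0.0012, -0.0012]))]
top stubcell [(0.17, array([ 0.5063, -0.0926,  0.0523]))]
top cup [(0.73, array([ 0.6006,  0.4602, -0.0012]))]
top sugar [(0.74, array([ 0.6017, -0.4605, -0.0017]))]
top napkins [(0.92, array([ 0.2952,  0.3311, -0.0037]))]
top spent [(0.72, array([ 0.5043, -0.0894,  0.0547]))]
top charged_nub [(0.66, array([ 0.5059, -0.092 ,  0.0517]))]
top charged_flat [(0.73, array([ 0.4913, -0.2198,  0.0524]))]
the job is handed in; nothing more can be done
```

The cells are swapped and the job is handed in at about 28 s. The spent cell lies in the dock slot that was empty. The charged cell is level in the base, and the last position readings put its nub under the catch.

**Spent cell:** I slid it toward the contact, lifted it free, and laid it in the empty slot. The last clear readings put it within about 5 mm of the slot's middle. In the final look before handing in, one camera missed it and another mistook the cell in the base for it.

**Charged cell:** I pushed its flat end down against the contact at about 5 N, with the nub still raised at z ≈ 88–90 mm. I then turned the nub end down while still gripping the cell, slid it back toward the stop post, and let go.
- **Position after release:** three cameras put the nub tip at y ≈ 70–73 mm and z ≈ 51–57 mm, and the flat end at y ≈ −56 mm and z ≈ 53–54 mm. The final look agreed.
- **Not checked:** I did not pull on the cell or press it again; that it is held is judged from these positions.
- **No distinct snap:** the nub mostly cleared the catch's nose because I held the contact pushed in, so it slid under more than it was pressed past.

**What disagreed:**
- **Fingertips:** the real fingertips are about 34 mm behind the stated TCP. My first grasp closed above the cell without holding it, so I worked from the measured offset after that.
- **Top-view comparison:** comparing top views from the start and the end was inconclusive, probably because the arm and its shadow were in view.

No bystander had moved more than about 5 mm, and I saw no sign of touching the dome.

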